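# Load a fresh sealing-strip roll on the sprung let-off spindle and hold it home

## Task

Take the small brown roll of sealing strip lying at the front of the bench and put it flat onto the upright spindle of the let-off, then press it down against the sprung brake ring until its core is fully home on the shoulder, and keep it pressed there so that I can slip the retaining clip into the hole that appears in the spindle above it. The program finishes while still holding the roll home: do not let go; the press must be steady, not a hard ram. Leave the other things on the bench where they lie.

Things in the scene. Friction and masses are not known exactly. Their poses are not given: they have to be found in the camera images.
- strip_roll_mid (a point): the roll of brown sealing strip on a white core, a plain ring lying flat: 60 mm outside diameter, hole 31 mm clear, 22 mm high, 60 g (varies). The point is its centre, half-way up (11 mm above its underside); z is its axis. It lies on the bench on the robot's side of the white beam (a similar roll behind the beam is not meant). It is taken across its outside diameter from above.
- letoff: the let-off, fixed to the bench: grey base plate 164 x 90 x 10 mm carrying an upright steel spindle, and 92 mm from the spindle along +x a white flanged guide roller (24 mm diameter, 70 mm high with its nut). Origin on the spindle axis at bench height; z up, x towards the guide roller; the plate reaches from x = -48 to +116 mm and y = -45 to +45 mm. A small wire clip lies flat on the plate.
- spindle_tip (a point): centre of the spindle's top end, 72 mm above the bench. The spindle is 28 mm in diameter, its last 6 mm tapered to 18 mm; 36 mm of it stands above the shoulder. The clip hole runs across it 26.5 mm above the shoulder, so it is clear of a roll that is home.
- shoulder_top (a point): centre of the shoulder face, the hard stop for the roll's core: a fixed steel collar of 37 mm diameter round the foot of the spindle, its face 36 mm above the bench. With the roll home its centre is 11 mm above this point and its underside is on it.
- shoulder: the same fixed collar as a part (26 mm high, origin at its foot on the base plate, on the spindle axis). Behind the let-off, on the white beam 0.65 to 0.8 m ahead of the robot, stands a square upright shelf post: swing sideways with the arm drawn in.
- brake_ring (a joint): travel of the sprung brake ring (54 mm outside diameter, round the shoulder, on a coil spring), in m: 0 = up, its red-brown felt face 10 mm above the shoulder (46 mm above the bench); grows as it is pushed down; 0.010 = level with the shoulder. It takes about 4 N to start moving and about 10 N at 0.010 (anything beyond that is carried by the shoulder; 15 to 25 N in all is a good steady hold), and comes straight back up, with the roll, when let go.
- strip_roll: the same roll; origin at the centre of its underside
- red_tape: roll of narrow red tape lying flat, 80 mm diameter, 19 mm high; bystander; origin at the centre of its underside. It and the strip roll may have swapped places.
- tally: white hand tally counter, 44 x 50 x 27 mm; bystander
- dispenser: blue tape dispenser, 56 x 154 x 84 mm; bystander
- boxed_relay: grey boxed unit, 108 x 136 x 48 mm; bystander
- snips: red-handled scissors lying flat, 80 x 174 x 9 mm; bystander
- key: hex key with a red grip, 33 x 94 x 12 mm; bystander
There are look-alikes about, which are no part of the job. Leave any yellow look-alike of the strip_roll alone.

How it is judged:
By the outcome, as a careful person would: the job done as asked, in the order asked, and still so for the second after the job is handed in, while the arm keeps its last pose, push and grip.
It also fails if it takes over 43 s, if anything falls off the work surface, if the arm or the gripper's body presses on something with over 40 N, if the wrist force passes 120 N, or if a joint passes its speed limit or range.

## Robot

A 7-joint arm with a two-finger parallel gripper is mounted at the origin on a cart in front of the work surface, level with it; the furniture and walls round the work are solid. World frame = base frame: x ahead of the robot, y to its left, z up, the work surface at z = 0. Lengths are in m, angles in rad, forces in N, time in s.
With the tool pointing down it reaches from about 0.4 to 0.875 m from the base axis. Payload 19.3 kg.
Tool frame: the origin (TCP) lies at the very end of the fingers, on their centre line; the grasp point (between the pads) lies 19 mm behind it; z points along the fingers, y is the direction in which the jaws open and shut (so a half turn about z gives the same grasp; the last joint's range is limited). The gripper opens to 85 mm and grips with 20 to 120 N. Pads are 22 mm wide; open, the fingers measure 114 mm over their backs; the gripper's body (76 mm by 85 mm) begins 54 mm behind the grasp point. The pads swing forward as they close: fully open they stand 13 mm farther back than shut.
Start: joints at [-1.224, 0.521, -0.036, 1.599, 0.021, 1.021, -0.113], TCP at [0.253, 0.571, 0.231] pointing down, gripper open.
Joint ranges: [-2.91, 2.91], [-0.3, 2.13], [-1.5, 1.42], [0.17, 2.43], [-1.26, 4.41], [0.16, 1.93], [-2.52, 2.52]. Speed limits (rad/s): [1.89, 1.89, 2.39, 2.39, 3.01, 3.01, 3.01].

## Interface

Orientations are given as [roll, pitch, yaw] about the fixed x, y, z axes, in that order (R = Rz(yaw) Ry(pitch) Rx(roll)).
In Python, from workcell import bot, grab_frame, calibration, workorder gives the robot as it stands.
- The arm moves only by the tool move_arm, never from a script. Its arguments are lists of equal length, an entry for each row: "jaw": the closure in counts, from 0 (fully open) to 255 (shut); "dp": the shift along the tool's x, y, z in units of 800 mm (1.0 is 800 mm), a list of three; "rotation": the turn, a rotation vector about the tool's x, y, z in units of pi rad (1.0 is pi rad), a list of three. In form: {"jaw": [jaw, ...], "dp": [[dx, dy, dz], ...], "rotation": [[rx, ry, rz], ...]}. A call has 1 to 10 rows; each row shifts and turns the commanded pose from where the row before left it, along the tool's axes as they then stand; what a row does not reach is not made up. A row lasts 1/8 s, in which the tool goes at most 62.5 mm and 10.7 degrees, less where a joint would pass 70% of its speed; a pose out of reach is approached as far as the arm can. A call with a number of a shift or a turn outside -1 to 1 is refused whole. A call with a gripper value outside its range is refused whole. The fingers move at their own pace and stop on an object; "squeeze" is the grip in N (left out, the last holds). Time passes only in rows, so rows that do not move let the fingers close. It gives the time, the measured TCP pose, the force and the opening at its end, in the units of the state.
- bot.observe(): the state, without advancing time (a new reading comes with each control period).
- grab_frame(name): name is "scene" or "top" or "wrist"; returns the picture (384x512x3 uint8, blue, green, red); there is no depth.
- calibration(name): a dict with "camera_matrix" (3x3 intrinsics, pixels), "dist" ([k1, k2, p1, p2, k3] as OpenCV has them; the pictures are not rectified), "T" (4x4, takes a point from camera to world coordinates). Camera axes: x right, y down, z forward; pixel columns grow to the right and rows downward; lengths in m; the calibration is good to about 2 mm. A picture is of the moment at which its call begins: read the wrist's pose just before it. calibration takes no time and is no camera call; for the wrist camera it gives the pose at the moment of the call.
- workorder.job_done(): hands the job in, once; it reports no verdict.
The state is a dict: "clock": time; "qpos": joint angles; "qd": joint speeds; "joint_efforts": joint torques, N m; "position": TCP position; "tool_rot": TCP orientation; "force": force on the tool from outside, world axes, zero at the start; "moment": the same for the moment, N m; "grip_width": finger opening in m.
Only numpy, scipy, OpenCV 4.12 (cv2) and the standard library are available. Lean on these libraries where they do the work, as an engineer would, in place of code of your own. Each camera call takes 0.05 s, during which the arm holds its last target. There are 200 camera calls.

## Working session

There is one attempt and no reset: what is moved stays moved. The work goes in short steps, Python scripts to look and compute and a tool call to move; the robot and the scene stay as the last step left them, time stands still between calls to the robot, and variables do not carry over. Pictures are saved under pics/ and viewed, about 8 in all and at most 12, crops included, and the job is handed in when it is done.

Besides the shell and the picture viewer there is one more tool, called after "Request:" as a command line: name --argument value ..., lists and objects as JSON in quotes. move_arm: Moves the arm, as the interface text tells. Shifts and turns lie within -1 to 1; 1 stands for 800 mm of shift or pi rad of turn. Its arguments: {"type":"object","properties":{"jaw":{"type":"array","items":{"type":"number"}},"dp":{"type":"array","items":{"type":"array","items":{"type":"number","minimum":-1,"maximum":1}}},"rotation":{"type":"array","items":{"type":"array","items":{"type":"number","minimum":-1,"maximum":1}}},"squeeze":{"type":"number"}},"required":["jaw","dp","rotation"]}

```bash
mkdir -p pics
python3 - <<'E'
from workcell import bot, grab_frame, calibration
import cv2,numpy as np
s=bot.observe();print({k:np.round(v,3).tolist() for k,v in s.items()})
a=grab_frame("scene");b=grab_frame("top");w=grab_frame("wrist")
for n,i in zip(("scene","top","wrist"),(a,b,w)):
    cv2.imwrite(f"pics/{n}0.png",i);c=calibration(n);print(n,np.round(c["camera_matrix"],1).tolist(),np.round(c["dist"],3),np.round(c["T"],3).tolist())
cv2.imwrite("pics/scene0b.png",cv2.resize(a,(800,600)));cv2.imwrite("pics/top0b.png",cv2.resize(b,(800,600)))
E
```

```text
{'clock': 0.0, 'qpos': [-1.224, 0.522, -0.036, 1.6, 0.021, 1.021, -0.113], 'qd': [-0.003, -0.001, -0.002, -0.001, -0.0, -0.001, 0.0], 'joint_efforts': [-0.0, -92.71, 1.98, -36.993, 0.018, 0.008, -0.0], 'position': [0.253, 0.571, 0.231], 'tool_rot': [-3.14, 0.0, 2.725], 'force': [0.637, 0.492, -0.126], 'moment': [0.026, -0.067, 0.003], 'grip_width': 0.085}
scene [[406.1, 0.0, 250.2], [0.0, 406.1, 192.9], [0.0, 0.0, 1.0]] [-0.015  0.     0.     0.     0.   ] [[0.541, -0.649, 0.535, -0.018], [-0.841, -0.43, 0.329, -0.533], [0.016, -0.628, -0.778, 0.949], [0.0, 0.0, 0.0, 1.0]]
top [[497.8, 0.0, 257.7], [0.0, 497.8, 193.5], [0.0, 0.0, 1.0]] [0.049 0.    0.    0.    0.   ] [[0.004, -0.998, 0.064, 0.456], [-1.0, -0.004, -0.007, -0.146], [0.008, -0.064, -0.998, 1.613], [0.0, 0.0, 0.0, 1.0]]
wrist [[279.5, 0.0, 252.8], [0.0, 279.5, 192.0], [0.0, 0.0, 1.0]] [-0.053  0.     0.     0.     0.   ] [[0.405, 0.872, 0.275, 0.183], [0.914, -0.386, -0.122, 0.602], [-0.001, 0.301, -0.954, 0.374], [0.0, 0.0, 0.0, 1.0]]
```

View pics/scene0b.png

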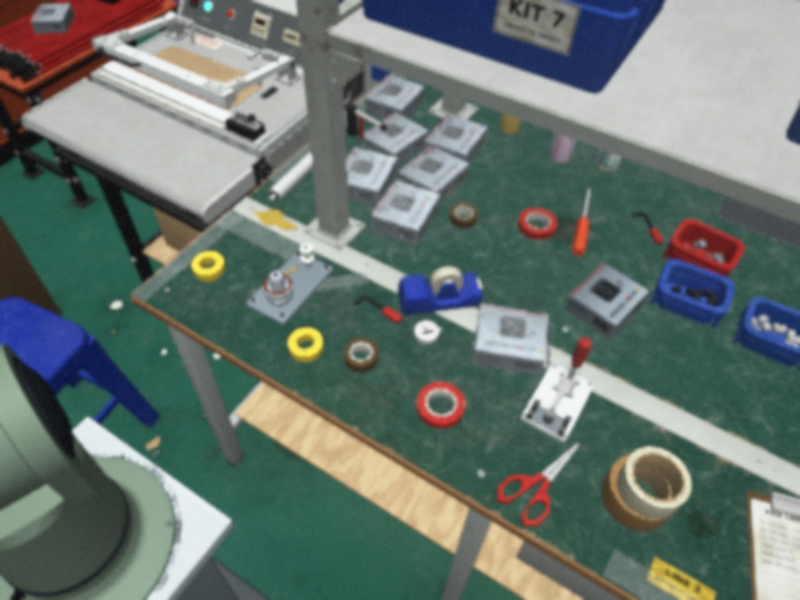

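View pics/top0b.png

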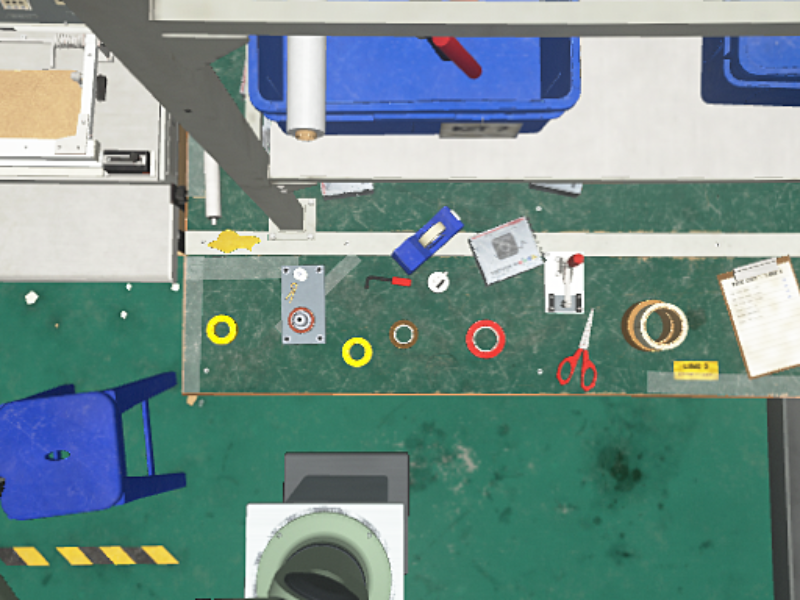

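The intended roll is the brown ring with a white core, at scene (361,354) and top (404,334) on the 800 px pictures. It lies in front of the beam. Look-alikes:
- brown roll behind the beam, scene (463,214)
- yellow rings, top (221,329) and (357,352)
- red tape, top (486,338)

The let-off spindle is at top (300,320), scene (278,280). I'll confirm with enlarged crops.

```bash
cat > h.py <<'E'
import numpy as np,cv2
from workcell import bot,grab_frame,calibration
def ray(n,px,c=None):
    c=c or calibration(n);K=np.array(c["camera_matrix"]);T=np.array(c["T"])
    u=cv2.undistortPoints(np.array([[px]],float),K,np.array(c["dist"]))[0,0]
    d=T[:3,:3]@np.r_[u,1];return T[:3,3],d/np.linalg.norm(d)
def tri(*rs):
    A=sum(np.eye(3)-np.outer(d,d) for o,d in rs);b=sum((np.eye(3)-np.outer(d,d))@o for o,d in rs)
    p=np.linalg.solve(A,b);return p,[float(np.linalg.norm(np.cross(p-o,d))) for o,d in rs]
def proj(n,P,c=None):
    c=c or calibration(n);T=np.linalg.inv(np.array(c["T"]))
    P=np.atleast_2d(np.array(P,float))
    return cv2.projectPoints(P,cv2.Rodrigues(T[:3,:3])[0],T[:3,3],np.array(c["camera_matrix"]),np.array(c["dist"]))[0][:,0]
def onz(n,px,z,c=None):
    o,d=ray(n,px,c);return o+d*(z-o[2])/d[2]
E
python3 - <<'E'
from h import *
a=cv2.imread("pics/scene0.png");b=cv2.imread("pics/top0.png");w=cv2.imread("pics/wrist0.png")
print(proj("scene",[.253,.571,.231]),proj("top",[.253,.571,.231]))
def crop(i,x,y,wd,ht,s): return cv2.resize(i[y:y+ht,x:x+wd],None,fx=s,fy=s,interpolation=cv2.INTER_CUBIC)
c1=crop(a,155,145,100,100,4);c2=crop(b,175,160,100,75,4)
o=np.zeros((600,800,3),np.uint8);o[:400,:400]=c1;o[:300,400:]=c2
o[300:600,400:]=cv2.resize(w,(400,300));cv2.imwrite("pics/m1.png",o)
E
```

```text
[[-49.37153602 117.56195872]] [[-13.02165782 300.52263836]]
```

View pics/m1.png

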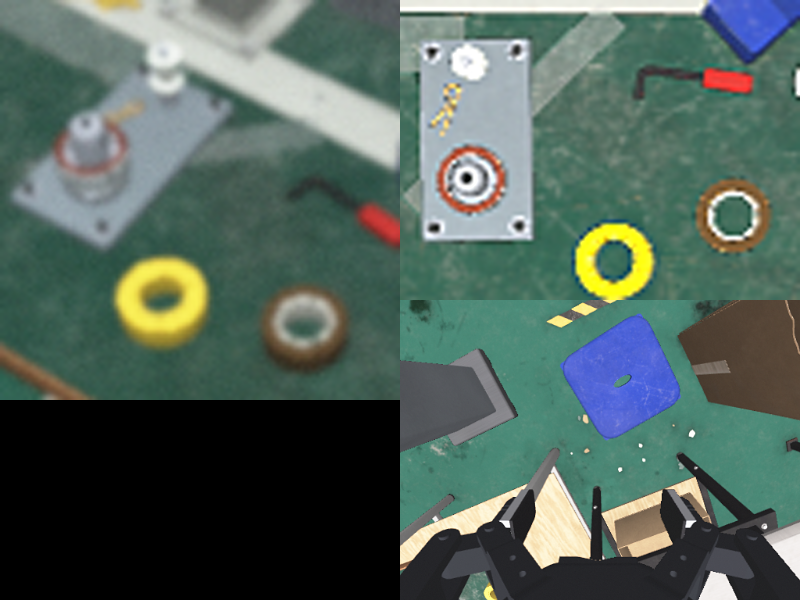

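The crop confirms the brown ring with a white core, top (733,216) and scene (304,321) in the crop. The spindle tip is at top (467,179), scene (89,120), with the brown felt ring round it. Next I triangulate.

Run:
```python
from h import *
for n,s,t,z in (("roll top",(231,225.2),(258.2,214),.022),("tip",(177.2,175),(191.6,204.6),.072)):
    print(n,tri(ray("scene",s),ray("top",t)),onz("top",t,z),onz("scene",s,z))
pl=[onz("top",(175+x/4,160+y/4),.010) for x,y in ((21,40),(130,40),(130,240),(22,240))]
print("plate",np.round(pl,3).tolist(), onz("top",(175+68/4,160+63/4),.07))
c=calibration("wrist");s=bot.observe();
from scipy.spatial.transform import Rotation as R
Rt=R.from_euler("xyz",s["tool_rot"]).as_matrix();T=np.array(c["T"])
print("cam in tool",Rt.T@(T[:3,3]-s["position"]),"\n",(Rt.T@T[:3,:3]).round(3), "\nRt",Rt.round(3))
```

```text
roll top (array([ 0.492524  , -0.15991592,  0.02384939]), [0.0002966540985268035, 0.0002966540985268331]) [ 0.49238376 -0.15969741  0.022     ] [ 0.49373054 -0.15940227  0.022     ]
tip (array([0.52033994, 0.04501781, 0.07735838]), [0.0015086654566997778, 0.0015086654566997108]) [0.51953909 0.04680385 0.072     ] [0.52462115 0.04739731 0.072     ]
plate [[0.634, 0.092, 0.01], [0.634, 0.005, 0.01], [0.473, 0.003, 0.01], [0.473, 0.089, 0.01]] [0.60934154 0.04690374 0.07      ]
cam in tool [ 0.07639721 -0.00018256 -0.14269819] 
 [[ 0.    -0.954 -0.301]
 [ 1.    -0.     0.   ]
 [-0.    -0.301  0.954]] 
Rt [[-0.914  0.405 -0.   ]
 [ 0.405  0.914 -0.001]
 [-0.    -0.001 -1.   ]]
```

```bash
cat >> h.py <<'E'
from scipy.spatial.transform import Rotation as R
from scipy.optimize import least_squares
def plan(target,yaw,N):
    s=bot.observe();p0=np.array(s["position"]);R0=R.from_euler("xyz",s["tool_rot"]);R1=R.from_euler("xyz",[np.pi,0,yaw])
    w=(R0.inv()*R1).as_rotvec()/N;st=R.from_rotvec(w)
    def end(v):
        p=p0.copy();r=R0
        for _ in range(N): p=p+r.apply(v);r=r*st
        return p-target
    v=least_squares(end,np.zeros(3)).x
    print("N",N,"dp",np.round(v/.8,4).tolist(),"rot",np.round(w/np.pi,4).tolist(),"mm/row",np.linalg.norm(v)*1e3)
def st():
    s=bot.observe();print({k:np.round(s[k],4).tolist() for k in("clock","position","tool_rot","force","grip_width","qpos")})
E
python3 -c "
from h import *
plan([.49,-.16,.2],np.pi/2,20)"
```

```text
N 20 dp [-0.0487, -0.0146, 0.0019] rot [-0.0, 0.0, 0.0184] mm/row 40.67933595681358
```

Request:
move_arm --jaw '[0,0,0,0,0,0,0,0,0,0]' --dp '[[-0.0487,-0.0146,0],[-0.0487,-0.0146,0],[-0.0487,-0.0146,0],[-0.0487,-0.0146,0],[-0.0487,-0.0146,0],[-0.0487,-0.0146,0],[-0.0487,-0.0146,0],[-0.0487,-0.0146,0],[-0.0487,-0.0146,0],[-0.0487,-0.0146,0]]' --rotation '[[0,0,0.0184],[0,0,0.0184],[0,0,0.0184],[0,0,0.0184],[0,0,0.0184],[0,0,0.0184],[0,0,0.0184],[0,0,0.0184],[0,0,0.0184],[0,0,0.0184]]'

```text
clock: 1.4
position: [0.4808, 0.2397, 0.2312]
tool_rot: [-3.141, 0.0, 2.145]
force: [0.8, 0.4, -0.1]
grip_width: 0.0854
```

Request:
move_arm --jaw '[0,0,0,0,0,0,0,0,0,0]' --dp '[[-0.0487,-0.0146,0.004],[-0.0487,-0.0146,0.004],[-0.0487,-0.0146,0.004],[-0.0487,-0.0146,0.004],[-0.0487,-0.0146,0.004],[-0.0487,-0.0146,0.004],[-0.0487,-0.0146,0.004],[-0.0487,-0.0146,0.004],[-0.0487,-0.0146,0.004],[-0.0487,-0.0146,0.004]]' --rotation '[[0,0,0.0184],[0,0,0.0184],[0,0,0.0184],[0,0,0.0184],[0,0,0.0184],[0,0,0.0184],[0,0,0.0184],[0,0,0.0184],[0,0,0.0184],[0,0,0.0184]]'

```text
clock: 2.65
position: [0.4899, -0.1613, 0.1991]
tool_rot: [-3.141, 0.0, 1.567]
force: [0.0, 0.1, 0.4]
grip_width: 0.0856
```

Run:
```python
from h import *
st();c=calibration("wrist");i=grab_frame("wrist");cv2.imwrite("pics/w1.png",i);import pickle;pickle.dump(c,open("c1.pkl","wb"))
print(proj("wrist",[[.4925,-.1595,.022],[.4925,-.1595,.0]],c))
st()
cv2.imwrite("pics/w1b.png",cv2.resize(i,(800,600)))
plan([.4925,-.1595,.1],np.pi/2,5)
```

```text
{'clock': 2.65, 'position': [0.4899, -0.1613, 0.1991], 'tool_rot': [-3.1415, 0.0, 1.5669], 'force': [0.0334, 0.0571, 0.3703], 'grip_width': 0.0856, 'qpos': [-0.0959, 0.4161, 0.3947, 1.9347, -0.212, 0.831, 0.4083]}
[[254.73492416 170.8596292 ]
 [254.62219983 166.8355494 ]]
{'clock': 2.7, 'position': [0.488, -0.1664, 0.1991], 'tool_rot': [-3.1409, 0.0022, 1.5589], 'force': [-4.8088, -6.8857, -1.1743], 'grip_width': 0.0855, 'qpos': [-0.0904, 0.4166, 0.3997, 1.9354, -0.2118, 0.8306, 0.4103]}
N 5 dp [0.0018, 0.0011, 0.0248] rot [-0.0, 0.0001, -0.0008] mm/row 19.88505952097945
```

View pics/w1b.png

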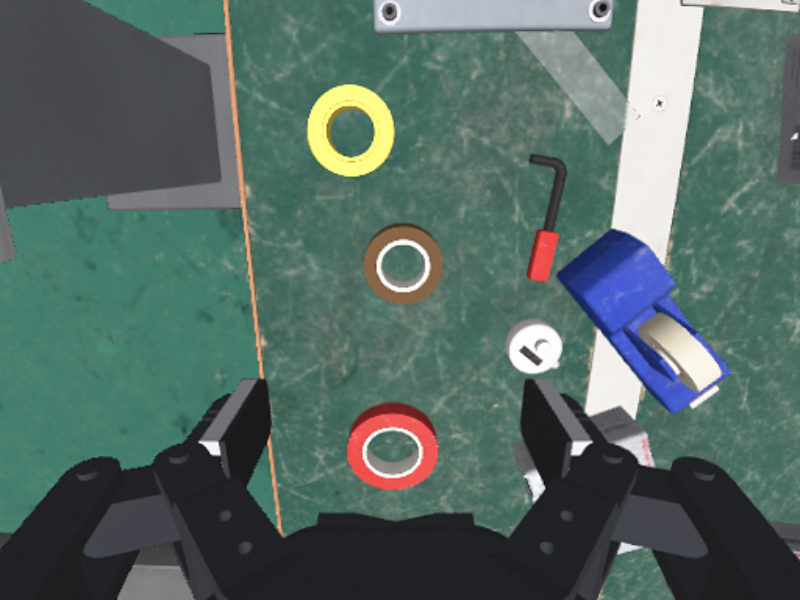

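The wrist view shows the brown roll at (403,264) on 800 px, with about 60 mm clear to the jaws on both sides. The arm had not quite settled, so I'll descend, settle and measure again.

Request:
move_arm --jaw '[0,0,0,0,0,0]' --dp '[[0,0,0],[0,0,0.02],[0,0,0.02],[0,0,0.02],[0,0,0],[0,0,0]]' --rotation '[[0,0,0],[0,0,0],[0,0,0],[0,0,0],[0,0,0],[0,0,0]]'

```text
clock: 3.45
position: [0.4904, -0.1601, 0.1514]
tool_rot: [3.142, 0.0, 1.569]
force: [0.2, -0.3, -0.2]
grip_width: 0.0853
```

```bash
cat >> h.py <<'E'
def brown(i,c,guess):
    # fit ellipse to the brown ring near the projected guess
    u,v=proj("wrist",guess,c)[0]
    h=cv2.cvtColor(cv2.GaussianBlur(i,(3,3),0),cv2.COLOR_BGR2HSV)
    m=cv2.inRange(h,(3,60,40),(18,255,200));m=cv2.morphologyEx(m,cv2.MORPH_CLOSE,np.ones((3,3)))
    k,_=cv2.findContours(m,cv2.RETR_EXTERNAL,cv2.CHAIN_APPROX_NONE)
    k=[x for x in k if cv2.contourArea(x)>200]
    k=min(k,key=lambda x:np.hypot(*(x.mean((0,1))-(u,v))))
    hole=None
    return (u,v),cv2.fitEllipse(cv2.convexHull(k))
E
python3 - <<'E'
from h import *
st();c=calibration("wrist");i=grab_frame("wrist");cv2.imwrite("pics/w2.png",i);st()
g=[.4925,-.1595,.022]
print(brown(i,c,g))
import pickle;c1=pickle.load(open("c1.pkl","rb"));print(brown(cv2.imread("pics/w1.png"),c1,g))
# white core ring centre
for im,cc in ((i,c),(cv2.imread("pics/w1.png"),c1)):
    u,v=proj("wrist",g,cc)[0].astype(int);r=40
    sub=im[v-r:v+r,u-r:u+r];m=cv2.inRange(sub,(170,170,170),(255,255,255))
    ks,_=cv2.findContours(m,cv2.RETR_EXTERNAL,cv2.CHAIN_APPROX_NONE)
    k=max(ks,key=cv2.contourArea);e=cv2.fitEllipse(cv2.convexHull(k));p=(e[0][0]+u-r,e[0][1]+v-r)
    print("core",p,e[1],onz("wrist",p,.022,cc))
E
```

```text
{'clock': 3.45, 'position': [0.4904, -0.1601, 0.1514], 'tool_rot': [3.1415, 0.0001, 1.5686], 'force': [0.1696, -0.2532, -0.1945], 'grip_width': 0.0853, 'qpos': [-0.069, 0.4865, 0.3616, 1.9753, -0.2526, 0.7228, 0.4427]}
{'clock': 3.5, 'position': [0.4905, -0.1601, 0.1516], 'tool_rot': [3.1411, 0.0001, 1.5686], 'force': [-0.2631, -0.3235, 0.7886], 'grip_width': 0.0856, 'qpos': [-0.0691, 0.4861, 0.3617, 1.9752, -0.2526, 0.7228, 0.4427]}
((np.float64(254.58079301609862), np.float64(182.7540902060045)), ((257.93878173828125, 179.8612060546875), (57.9405517578125, 58.61979675292969), 167.14476013183594))
((np.float64(254.73492416142167), np.float64(170.85962919670672)), ((257.5701599121094, 168.69032287597656), (49.809818267822266, 50.625728607177734), 163.4122772216797))
core (np.float64(257.9491767883301), np.float64(181.4673194885254)) (38.366798400878906, 39.54597091674805) [ 0.49589894 -0.15815957  0.022     ]
core (np.float64(257.66351318359375), np.float64(169.7655487060547)) (33.65177536010742, 34.107818603515625) [ 0.49593174 -0.15819996  0.022     ]
```

Request:
move_arm --jaw '[0,0,0,0,0,0,0,55,55,55]' --dp '[[0.002,0.006,0.03],[0,0,0.03],[0,0,0.03],[0,0,0.03],[0,0,0.03],[0,0,0.02],[0,0,0.01],[0,0,0],[0,0,0],[0,0,0]]' --rotation '[[0,0,0],[0,0,0],[0,0,0],[0,0,0],[0,0,0],[0,0,0],[0,0,0],[0,0,0],[0,0,0],[0,0,0]]'

```text
clock: 4.75
position: [0.4954, -0.1585, 0.0079]
tool_rot: [3.141, 0.0, 1.569]
force: [-0.1, -0.2, -0.7]
grip_width: 0.067
```

Run:
```python
from h import *
st();i=grab_frame("wrist");a=grab_frame("scene");
o=np.zeros((384,800,3),np.uint8);o[:,:416]=i[:,48:464];o[:,416:]=cv2.resize(a[165:265,180:280],(384,384),interpolation=cv2.INTER_CUBIC);cv2.imwrite("pics/g1.png",o)
```

```text
{'clock': 4.75, 'position': [0.4954, -0.1585, 0.0079], 'tool_rot': [3.1407, 0.0002, 1.5687], 'force': [-0.082, -0.1967, -0.6969], 'grip_width': 0.067, 'qpos': [0.0343, 0.7338, 0.2214, 2.0212, -0.3662, 0.423, 0.5342]}
```

View pics/g1.png

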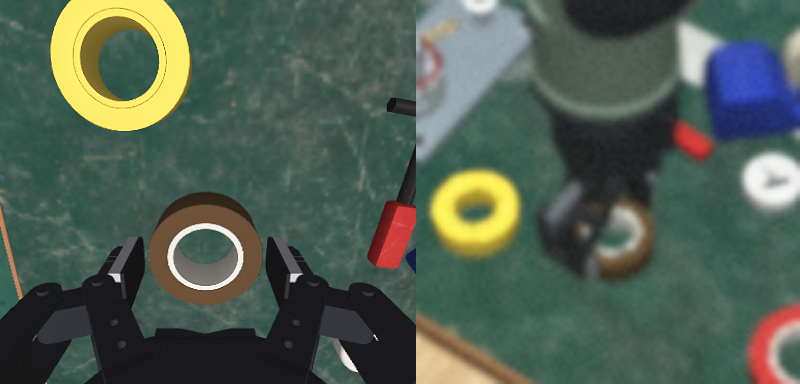

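The roll is centred between the pads, at (207,257) in the left half. I'll lower it in small guarded steps.

Request:
move_arm --jaw '[55,55,55,55,55,55]' --dp '[[0,0,0.0015],[0,0,0.0015],[0,0,0.0015],[0,0,0.0015],[0,0,0.0015],[0,0,0]]' --rotation '[[0,0,0],[0,0,0],[0,0,0],[0,0,0],[0,0,0],[0,0,0]]'

```text
clock: 5.6
position: [0.495, -0.1585, 0.0012]
tool_rot: [-3.141, 0.0, 1.569]
force: [0.4, -0.1, 0.0]
grip_width: 0.067
```

Request:
move_arm --jaw '[55,55,55]' --dp '[[0,0,0.001],[0,0,0.001],[0,0,0]]' --rotation '[[0,0,0],[0,0,0],[0,0,0]]'

```text
clock: 5.98
position: [0.495, -0.1584, -0.0003]
tool_rot: [-3.142, 0.0, 1.569]
force: [0.3, 0.3, 0.2]
grip_width: 0.0669
```

Request:
move_arm --jaw '[55,55,55,55]' --dp '[[0,0,0.001],[0,0,0.001],[0,0,0.001],[0,0,0]]' --rotation '[[0,0,0],[0,0,0],[0,0,0],[0,0,0]]'

```text
clock: 6.48
position: [0.495, -0.1585, -0.0028]
tool_rot: [-3.141, -0.0, 1.569]
force: [-0.0, -0.4, -0.7]
grip_width: 0.0666
```

Request:
move_arm --jaw '[55,55,55]' --dp '[[0,0,0.001],[0,0,0.001],[0,0,0]]' --rotation '[[0,0,0],[0,0,0],[0,0,0]]'

```text
clock: 6.85
position: [0.495, -0.1585, -0.0044]
tool_rot: [-3.141, 0.0, 1.569]
force: [0.7, -0.2, 0.1]
grip_width: 0.0668
```

Request:
move_arm --jaw '[90,255,255,255,255,255]' --dp '[[0,0,0],[0,0,0],[0,0,0],[0,0,0],[0,0,0],[0,0,0]]' --rotation '[[0,0,0],[0,0,0],[0,0,0],[0,0,0],[0,0,0],[0,0,0]]' --squeeze 70

```text
clock: 7.6
position: [0.495, -0.1585, -0.0039]
tool_rot: [3.141, -0.0, 1.569]
force: [-2.2, 0.8, 10.2]
grip_width: 0.0575
```

Request:
move_arm --jaw '[255,255,255,255,255,255,255]' --dp '[[0,0,-0.01],[0,0,-0.02],[0,0,-0.03],[0,0,-0.04],[0,0,-0.04],[0,0,0],[0,0,0]]' --rotation '[[0,0,0],[0,0,0],[0,0,0],[0,0,0],[0,0,0],[0,0,0],[0,0,0]]'

```text
clock: 8.48
position: [0.495, -0.1583, 0.1079]
tool_rot: [3.141, -0.0, 1.569]
force: [0.2, -0.2, -1.0]
grip_width: 0.0575
```

Run:
```python
from h import *
st();c=calibration("wrist");i=grab_frame("wrist");cv2.imwrite("pics/h1.png",i)
cv2.imwrite("pics/h1b.png",cv2.resize(i[150:384,100:412],(800,600)))
plan([.5195,.0465,.15],np.pi/2,8)
```

```text
{'clock': 8.475, 'position': [0.495, -0.1583, 0.1079], 'tool_rot': [3.1412, -0.0001, 1.5689], 'force': [0.2088, -0.2047, -0.9517], 'grip_width': 0.0575, 'qpos': [-0.0466, 0.5613, 0.3294, 1.9937, -0.2961, 0.6319, 0.4744]}
N 8 dp [0.032, 0.0038, -0.0066] rot [-0.0, -0.0, -0.0001] mm/row 26.326135083332353
```

View pics/h1b.png

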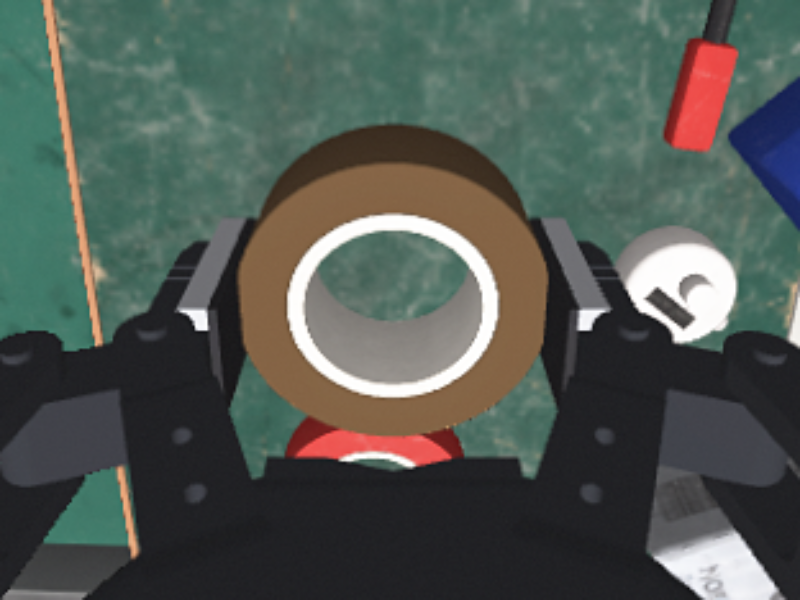

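The roll is held across its diameter. Core-hole centre in the crop is (393,306), with no visible tilt. On closing, the fingertips rested lightly on the bench (10 N), so the roll's underside is about 4 mm above the TCP. Next I move part way and measure the spindle from two wrist positions.

Request:
move_arm --jaw '[255,255,255,255,255,255,255,255]' --dp '[[0.01,0.004,-0.01],[0.02,0.006,-0.01],[0.03,0.006,-0.01],[0.03,0.006,-0.01],[0.02,0.004,-0.01],[0.01,0.004,0],[0,0,0],[0,0,0]]' --rotation '[[0,0,0],[0,0,0],[0,0,0],[0,0,0],[0,0,0],[0,0,0],[0,0,0],[0,0,0]]'

```text
clock: 9.52
position: [0.5189, -0.0633, 0.1474]
tool_rot: [-3.141, 0.0, 1.568]
force: [0.0, 0.3, -0.7]
grip_width: 0.0576
```

Run:
```python
from h import *
import pickle
st();c=calibration("wrist");i=grab_frame("wrist");pickle.dump(c,open("s1.pkl","wb"));cv2.imwrite("pics/s1.png",i)
print(proj("wrist",[[.5195,.0468,.072],[.5195,.0468,.036]],c))
```

```text
{'clock': 9.525, 'position': [0.5189, -0.0633, 0.1474], 'tool_rot': [-3.141, 0.0004, 1.5677], 'force': [0.0037, 0.3338, -0.7209], 'grip_width': 0.0576, 'qpos': [-0.2664, 0.5045, 0.371, 1.9607, -0.2671, 0.7241, 0.261]}
[[252.67045711  55.99375981]
 [252.72052696  63.05996992]]
```

Request:
move_arm --jaw '[255,255,255,255,255]' --dp '[[0.02,0,0],[0.03,0,0],[0.02,0,0],[0,0,0],[0,0,0]]' --rotation '[[0,0,0],[0,0,0],[0,0,0],[0,0,0],[0,0,0]]'

```text
clock: 10.2
position: [0.5193, -0.007, 0.1477]
tool_rot: [-3.142, 0.0, 1.568]
force: [-1.0, -0.0, -0.2]
grip_width: 0.0577
```

Run:
```python
from h import *
import pickle
st();c=calibration("wrist");j=grab_frame("wrist");pickle.dump(c,open("s2.pkl","wb"));cv2.imwrite("pics/s2.png",j)
q=proj("wrist",[[.5195,.0468,.072]],c)[0];print(q)
c1=pickle.load(open("s1.pkl","rb"));p=proj("wrist",[[.5195,.0468,.072]],c1)[0];i=cv2.imread("pics/s1.png")
o=[]
for im,(u,v) in((i,p),(j,q)):
    x,y=max(0,min(412,int(u)-50)),max(0,min(284,int(v)-50));print(x,y)
    o.append(cv2.resize(im[y:y+100,x:x+100],(400,400),interpolation=cv2.INTER_CUBIC))
cv2.imwrite("pics/s12.png",np.hstack(o))
```

```text
{'clock': 10.2, 'position': [0.5193, -0.007, 0.1477], 'tool_rot': [-3.1416, 0.0004, 1.5684], 'force': [-1.0026, -0.0424, -0.173], 'grip_width': 0.0577, 'qpos': [-0.3769, 0.4992, 0.3723, 1.9695, -0.2667, 0.7199, 0.1535]}
[252.36533688 134.99688204]
202 5
202 84
```

View pics/s12.png

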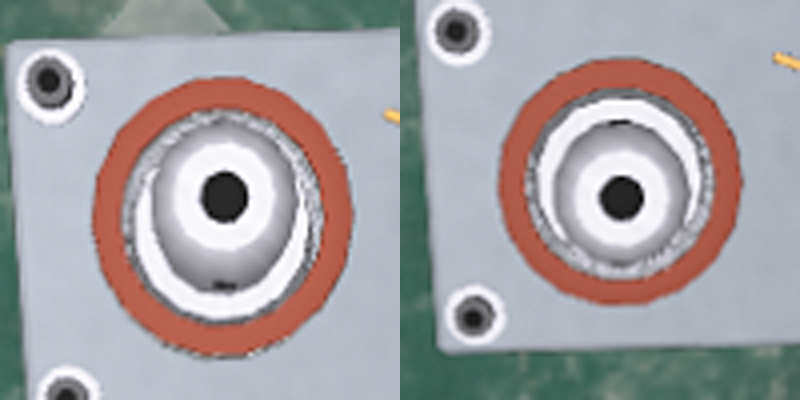

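Both views show the spindle tip clearly: (225,196) in the left crop and (622,197) in the right. The felt ring is concentric round it.

Run:
```python
from h import *
import pickle
c1,c2=[pickle.load(open(f"s{k}.pkl","rb")) for k in(1,2)]
a=(202+225/4-.4,5+196/4-.4);b=(202+222/4-.4,84+197/4-.4)
print("tip",tri(ray("wrist",a,c1),ray("wrist",b,c2)),onz("wrist",a,.072,c1),onz("wrist",b,.072,c2))
a=(202+223/4-.4,5+217/4-.4);b=(202+220.5/4-.4,84+181.5/4-.4)
print("felt",tri(ray("wrist",a,c1),ray("wrist",b,c2)),onz("wrist",a,.046,c1),onz("wrist",b,.046,c2))
s=bot.observe();p=np.array(s["position"])
for n,c in(("s1",c1),("s2",c2)):
    im=cv2.imread(f"pics/{n}.png");sub=im[210:330,200:310];m=cv2.inRange(sub,(185,185,185),(255,255,255))
    ks,_=cv2.findContours(m,cv2.RETR_EXTERNAL,cv2.CHAIN_APPROX_NONE);k=max(ks,key=cv2.contourArea)
    e=cv2.fitEllipse(cv2.convexHull(k));px=(e[0][0]+200,e[0][1]+210)
    tz=p[2]; ty=-.0633 if n=="s1" else -.007; tx=.5189 if n=="s1" else .5193
    q=onz("wrist",px,tz+.0258,c);print("core",px,e[1],q-[tx,ty,tz])
```

```text
tip (array([0.52318421, 0.04841199, 0.07184552]), [3.1901568279431946e-05, 3.1901568279167435e-05]) [0.52321359 0.04838702 0.072     ] [0.52315002 0.04842719 0.072     ]
felt (array([0.5232583 , 0.04899287, 0.04358319]), [1.888849771413658e-05, 1.888849771388796e-05]) [0.52324161 0.04864285 0.046     ] [0.52320689 0.04919457 0.046     ]
core (252.61919784545898, 268.77074813842773) (71.24699401855469, 81.84990692138672) [0.00034358 0.00110112 0.0258    ]
core (252.6334228515625, 268.8053398132324) (71.07233428955078, 81.87293243408203) [0.0003365  0.00087522 0.0258    ]
```

Request:
move_arm --jaw '[255,255,255,255,255,255,255,255,255]' --dp '[[0.02,0.002,0],[0.03,0.0025,0],[0.018,0,0],[0,0,0.02],[0,0,0.03],[0,0,0.02],[0,0,0.01],[0,0,0.006],[0,0,0]]' --rotation '[[0,0,0],[0,0,0],[0,0,0],[0,0,0],[0,0,0],[0,0,0],[0,0,0],[0,0,0],[0,0,0]]'

```text
clock: 11.38
position: [0.5232, 0.0477, 0.079]
tool_rot: [3.141, 0.0, 1.568]
force: [0.3, 0.4, 0.3]
grip_width: 0.0575
```

Run:
```python
from h import *
st();i=grab_frame("wrist");a=grab_frame("scene")
o=np.zeros((400,800,3),np.uint8);o[:,:400]=cv2.resize(i[210:330,193:313],(400,400),interpolation=cv2.INTER_CUBIC);o[:,400:]=cv2.resize(a[130:230,130:230],(400,400),interpolation=cv2.INTER_CUBIC);cv2.imwrite("pics/p1.png",o)
```

```text
{'clock': 11.375, 'position': [0.5232, 0.0477, 0.079], 'tool_rot': [3.1415, 0.0, 1.5684], 'force': [0.3272, 0.3779, 0.2865], 'grip_width': 0.0575, 'qpos': [-0.4288, 0.6172, 0.3091, 1.9926, -0.3274, 0.5792, 0.1005]}
```

View pics/p1.png

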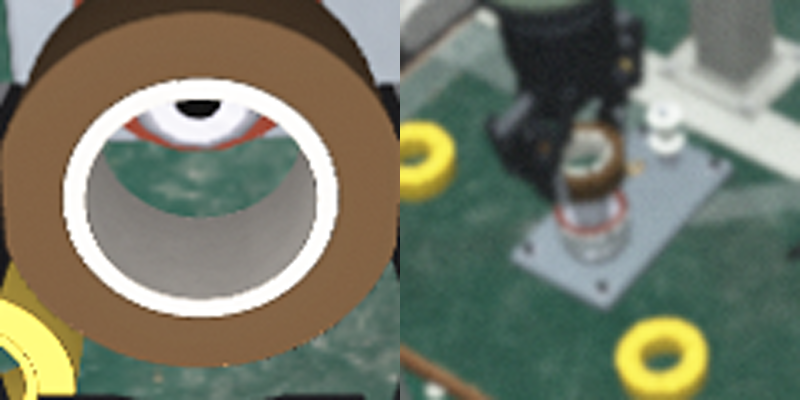

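The spindle tip is centred sideways in the hole, (198,105) against the core centre at (200,198). Now I descend gently, watching the force.

Request:
move_arm --jaw '[255,255,255,255,255,255]' --dp '[[0,0,0.005],[0,0,0.005],[0,0,0.004],[0,0,0.004],[0,0,0.004],[0,0,0]]' --rotation '[[0,0,0],[0,0,0],[0,0,0],[0,0,0],[0,0,0],[0,0,0]]'

```text
clock: 12.22
position: [0.5229, 0.0478, 0.061]
tool_rot: [-3.141, 0.0, 1.569]
force: [-0.3, -0.4, -0.5]
grip_width: 0.0577
```

```bash
python3 -c "
from h import *
st();cv2.imwrite('pics/d1.png',grab_frame('wrist'))"
```

```text
{'clock': 12.225, 'position': [0.5229, 0.0478, 0.061], 'tool_rot': [-3.1412, 0.0001, 1.5686], 'force': [-0.254, -0.4053, -0.4978], 'grip_width': 0.0577, 'qpos': [-0.4152, 0.6473, 0.2906, 1.9988, -0.3413, 0.5423, 0.1122]}
```

Request:
move_arm --jaw '[255,255,255,255,255,255]' --dp '[[0,0,0.004],[0,0,0.004],[0,0,0.004],[0,0,0.004],[0,0,0.004],[0,0,0]]' --rotation '[[0,0,0],[0,0,0],[0,0,0],[0,0,0],[0,0,0],[0,0,0]]'

```text
clock: 13.02
position: [0.5229, 0.0478, 0.0451]
tool_rot: [-3.141, 0.0, 1.569]
force: [-0.7, -0.4, -1.3]
grip_width: 0.0577
```

Run:
```python
from h import *
st();i=grab_frame("wrist")
cv2.imwrite("pics/d2.png",cv2.resize(i[170:370,153:353],(500,500),interpolation=cv2.INTER_CUBIC))
```

```text
{'clock': 13.025, 'position': [0.5229, 0.0478, 0.0451], 'tool_rot': [-3.1412, 0.0001, 1.5686], 'force': [-0.731, -0.382, -1.2838], 'grip_width': 0.0577, 'qpos': [-0.4026, 0.6747, 0.2734, 2.0029, -0.3531, 0.5094, 0.1222]}
```

View pics/d2.png

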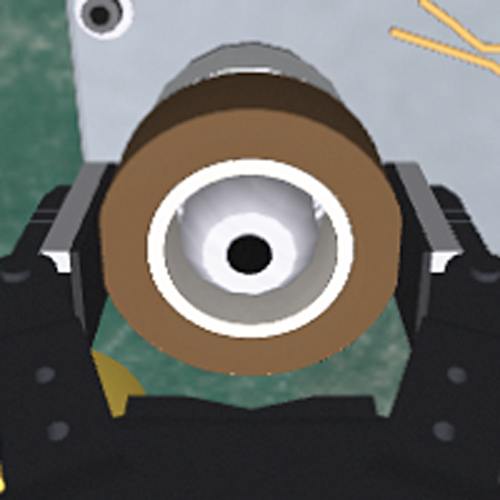

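The roll is on the spindle and level. The tip at (250,254) lies slightly to the near side of the core centre at (250,248), so I'll shift 0.7 mm and press down in small steps.

Request:
move_arm --jaw '[255,255,255,255,255]' --dp '[[-0.0008,0,0.002],[0,0,0.002],[0,0,0.002],[0,0,0.002],[0,0,0]]' --rotation '[[0,0,0],[0,0,0],[0,0,0],[0,0,0],[0,0,0]]' --squeeze 90

```text
clock: 13.7
position: [0.5232, 0.0472, 0.0389]
tool_rot: [3.141, 0.0, 1.569]
force: [-1.0, -1.1, 5.4]
grip_width: 0.0571
```

Request:
move_arm --jaw '[255,255,255,255]' --dp '[[0,0,0.002],[0,0,0.002],[0,0,0],[0,0,0]]' --rotation '[[0,0,0],[0,0,0],[0,0,0],[0,0,0]]'

```text
clock: 14.2
position: [0.5232, 0.0472, 0.0358]
tool_rot: [3.141, 0.0, 1.569]
force: [-2.1, -0.6, 7.0]
grip_width: 0.0572
```

Request:
move_arm --jaw '[255,255,255,255,255]' --dp '[[0,0,0.0015],[0,0,0.0015],[0,0,0.0013],[0,0,0],[0,0,0]]' --rotation '[[0,0,0],[0,0,0],[0,0,0],[0,0,0],[0,0,0]]'

```text
clock: 14.82
position: [0.5232, 0.0472, 0.0325]
tool_rot: [3.141, -0.0, 1.569]
force: [-2.4, -0.8, 9.1]
grip_width: 0.057
```

Request:
move_arm --jaw '[255,255,255]' --dp '[[0,0,0.001],[0,0,0.0005],[0,0,0]]' --rotation '[[0,0,0],[0,0,0],[0,0,0]]'

```text
clock: 15.2
position: [0.5232, 0.0472, 0.0321]
tool_rot: [3.141, -0.001, 1.568]
force: [-8.1, -0.7, 30.2]
grip_width: 0.0572
```

The shoulder is reached: the force rose to 30 N and the height stopped at 0.032, as expected. I'll ease off to about 20 N and relieve the side load.

Request:
move_arm --jaw '[255,255,255,255]' --dp '[[0,-0.0004,-0.0004],[0,0,0],[0,0,0],[0,0,0]]' --rotation '[[0,0,0],[0,0,0],[0,0,0],[0,0,0]]'

```text
clock: 15.7
position: [0.5232, 0.0472, 0.0322]
tool_rot: [3.141, -0.0, 1.568]
force: [-4.1, -1.5, 20.3]
grip_width: 0.0573
```

Run:
```python
from h import *
st();i=grab_frame("wrist");a=grab_frame("scene");st();cv2.imwrite("pics/f_s.png",a)
o=np.zeros((400,800,3),np.uint8);o[:,:400]=cv2.resize(i[170:370,153:353],(400,400),interpolation=cv2.INTER_CUBIC);o[:,400:]=cv2.resize(a[130:230,130:230],(400,400),interpolation=cv2.INTER_CUBIC);cv2.imwrite("pics/f1.png",o)
```

```text
{'clock': 15.7, 'position': [0.5232, 0.0472, 0.0322], 'tool_rot': [3.1406, -0.0003, 1.5684], 'force': [-4.1391, -1.4576, 20.3148], 'grip_width': 0.0573, 'qpos': [-0.3903, 0.6967, 0.2586, 2.0061, -0.3625, 0.4814, 0.1316]}
{'clock': 15.8, 'position': [0.5232, 0.0472, 0.0322], 'tool_rot': [3.1406, -0.0003, 1.5684], 'force': [-3.6634, -1.7702, 21.4033], 'grip_width': 0.057, 'qpos': [-0.3903, 0.6967, 0.2586, 2.006, -0.3625, 0.4814, 0.1316]}
```

View pics/f1.png

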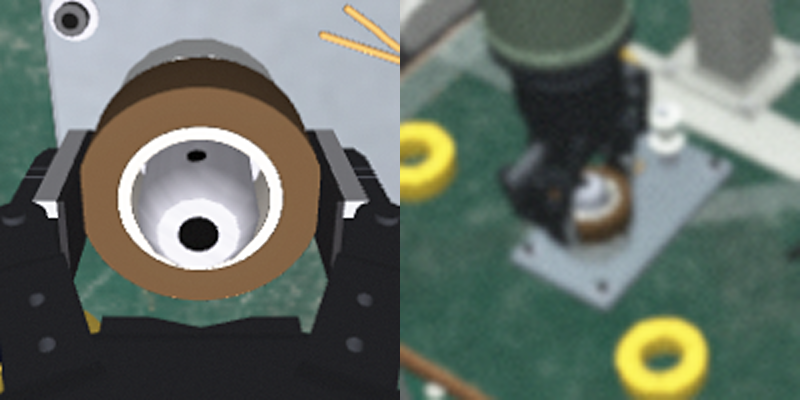

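The clip hole now shows clear above the core at (197,155), and the roll sits in the pads as before. A steadiness check, then I hand in.

Request:
move_arm --jaw '[255,255,255,255,255,255,255,255]' --dp '[[0,0,0],[0,0,0],[0,0,0],[0,0,0],[0,0,0],[0,0,0],[0,0,0],[0,0,0]]' --rotation '[[0,0,0],[0,0,0],[0,0,0],[0,0,0],[0,0,0],[0,0,0],[0,0,0],[0,0,0]]'

```text
clock: 16.8
position: [0.5232, 0.0472, 0.0322]
tool_rot: [3.141, -0.0, 1.568]
force: [-3.3, -0.8, 21.3]
grip_width: 0.0568
```

```bash
python3 -c "
from h import *
from workcell import workorder
st()
s=bot.observe()
if 14<s['force'][2]<27: print('handed',workorder.job_done())
"
```

```text
{'clock': 16.8, 'position': [0.5232, 0.0472, 0.0322], 'tool_rot': [3.1406, -0.0003, 1.5684], 'force': [-3.331, -0.8283, 21.3122], 'grip_width': 0.0568, 'qpos': [-0.3903, 0.6967, 0.2586, 2.006, -0.3625, 0.4814, 0.1316]}
the job is handed in; nothing more can be done
handed None
```

The brown roll is on the let-off spindle and held home on the shoulder at a steady 21 N. The job is handed in at 16.8 s with the arm still holding it.

**Last checks**
- **Seating:** the force rose along the brake spring to about 9 N, then sharply at the shoulder. It touched 30 N briefly before I eased it off. Tool height puts the roll's underside at about 36 mm, which is the shoulder height.
- **Clip hole:** it shows clear above the core in the last wrist picture. The roll had not slipped in the jaws.
- **Steadiness:** over the last second the force and position did not change, apart from a side load of about 3 N that remained.

**What disagreed:** the top camera placed the roll and spindle about 3–4 mm nearer the robot (in x) than the wrist camera did. I used the wrist camera, and the fit bore it out. The gripper measured 57 mm across the 60 mm roll, so it was squeezing it slightly.

None of the other things on the bench were touched.

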